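# Lock the index head for transport

## Robot

A 6-joint arm with a two-finger parallel gripper is mounted at the origin on a cart in front of the work surface, level with it; the furniture and walls round the work are solid. World frame = base frame: x ahead of the robot, y to its left, z up, the work surface at z = 0. Lengths are in mm, angles in rad, forces in N, time in s.
With the tool pointing down it reaches from about 250 to 725 mm from the base axis. Payload 9.7 kg.
Tool frame: the origin (TCP) lies on the front face of the gripper's body, between the roots of the fingers; the fingertips stand 73 mm ahead of it and the grasp point (between the pads) lies 54 mm ahead of it (arm.pinch_z is the distance from the TCP to the grasp point, in mm); z points along the fingers, y is the direction in which the jaws open and shut (so a half turn about z gives the same grasp; the last joint's range is limited). The gripper opens to 85 mm and grips with 20 to 120 N. Pads are 22 mm wide; open, the fingers measure 114 mm over their backs; the gripper's body (76 mm by 85 mm) begins 54 mm behind the grasp point. The pads swing forward as they close: fully open they stand 13 mm farther back than shut.
Start: joints at [1.236, 0.087, 0.176, 1.66, 0, 1.571], TCP at [180.716, 519.46, 303.884] pointing down, gripper open.
Joint ranges: [-3.13, 3.13], [-0.85, 1.81], [-1.15, 1.24], [-2.2, 2.28], [-1.44, 1.52], [-3.14, 3.14]. Speed limits (rad/s): [2.22, 2.22, 2.57, 3.14, 3.14, 3.14].

## Interface

Orientations are given as a rotation vector (axis times angle).
In Python, from station import arm gives the robot as it stands. The module is installed in compiled form; this text tells all that it offers.
- The arm moves only by the tool move_arm, never from a script. Its argument "targets" is a list of rows, each a list of 5 numbers: the closure, from -1 (fully open) to 1 (shut), so that 0 is half open, then the shift along the world's x, y, z in m, then the turn about the world's z in rad. In form: [[hand, x, y, z, spin], ...]. A call has 1 to 12 rows; each row shifts and turns the pose as measured when the row begins; what a row does not reach is not made up. A row lasts 1/8 s, in which the tool goes at most 62.5 mm and 10.7 degrees, less where a joint would pass 70% of its speed; a pose out of reach is approached as far as the arm can. A call with a gripper value outside its range is refused whole. The fingers move at their own pace and stop on an object; the grip force is fixed at half the most. Time passes only in rows, so rows that do not move let the fingers close. It gives the time, the measured TCP pose, the force and the opening at its end, in the units of the state.
- arm.sense(): the state, without advancing time (a new reading comes with each control period).
- arm.snapshot(name): name is "scene" or "top"; returns a dict with "image" (480x640x3 uint8, blue, green, red), "fx", "fy", "cx", "cy" (pixels), "dist" ([k1, k2, p1, p2, k3] as OpenCV has them; the pictures are not rectified), "cam_to_world" (4x4, takes a point from camera to world coordinates). Camera axes: x right, y up, looking along -z (the intrinsics and any distortion apply to the point x, -y, -z); pixel columns grow to the right and rows downward; lengths in mm; the calibration is good to about 2 mm. A picture is of the moment at which its call begins. There is no depth.
- arm.job_done(): hands the job in, once; it reports no verdict.
The state is a dict: "time_s": time; "joints": joint angles; "qd": joint speeds; "tau": joint torques, N m; "eef_pos": TCP position; "orientation": TCP orientation; "wrist_force": force on the tool from outside, world axes, zero at the start; "ft_torque": the same for the moment, N m; "grip_width": finger opening in mm.
Only numpy, scipy, OpenCV 4.12 (cv2) and the standard library are available. Lean on these libraries where they do the work, as an engineer would, in place of code of your own. Each camera call takes 0.05 s, during which the arm holds its last target.

## Task

Lock the index head of the sample turntable for transport: take the locking pin from its parking block and stand it in the guide bore of the head, then turn the crank until a hole of the hidden index plate comes under the pin and the pin drops in. Stop turning as soon as it drops, then press the pin down gently until its head sits fully home on the cover, let go, and leave the glassware and other small things round about where they stand. Never force the pin, neither by cranking against it nor by ramming it down.

Things in the scene. Friction and masses are not known exactly. Their poses are not given: they have to be found in the camera images.
- index_head: Fixed square housing of the index head, grey walls and aluminium cover, 150 x 150 x 58 mm (two dark feet stick out 15 mm at its +x and -x sides, 7 mm high). Origin at the centre of its underside, z up; x points from the guide bore to the crank's zero side. Cover top 58 mm above the origin, cover 18 mm thick.
- bore (a point): Mouth of the round guide bore in the cover, at cover-top height (58 mm over the worktop), 60 mm from the crank axis toward the housing's -x. The bore is 11.5 mm in diameter, slightly chamfered, and goes straight down through the 18 mm thick cover.
- plate_level (a point): Straight below the bore, level with the top of the hidden index plate (39 mm over the worktop). The plate turns with the crank and has six 13 mm wide holes 60 degrees apart. None is under the bore at the start; their angle to the crank is unknown, but one comes under the bore within 0.8 rad of turning either way. A pin let go in the bore stands on the plate, its shoulder 31 mm above the cover.
- pad_level (a point): Straight below the bore, 22 mm over the worktop: starting level of a stiff friction pad under the plate. When a hole comes under the pin it falls 17 mm by its own weight onto the pad, its shoulder then 14 mm above the cover. Pressing with 3 to 6 N pushes pin and pad down these last 14 mm, until the shoulder meets the cover; the pad does not spring back.
- crank_axis (a point): Centre of the crank's upright axis, at cover-top height (58 mm over the worktop).
- crank (a joint): Angle of the crank, rad, seen from above counterclockwise positive; 0 = handle on the housing's +x side, away from the bore; range -2 to 2. It turns freely with 2 to 5 N at the handle and stays where it is left. Once the pin has dropped the crank is blocked to within about 0.1 rad; more than about 15 N at the handle then overloads the pin.
- crank_handle (a point): Middle of the upright round black crank handle, 16 mm in diameter, 60 mm from the crank's axis; the handle stands on a flat arm (its top 71 mm over the worktop) and reaches from 71 to 111 mm over the worktop; this point is at 91 mm.
- lock_pin: Loose steel locking pin, 70 g: shank 10 mm in diameter and 50 mm long with a chamfered tip, and a dark round head 18 mm in diameter and 32 mm high on top of it. Origin at the centre of the shank's tip, z along the pin toward the head. It starts upright in the parking block with its tip on the worktop.
- pin_shoulder (a point): Centre of the underside of the pin's head, on the pin's axis 50 mm above its tip.
- park_block: Fixed grey parking block 50 x 50 x 40 mm with an upright through hole 12.5 mm in diameter in its middle, in which the pin stands at first. Origin at the centre of its underside.
- vial: Bystander: small glass vial with a white cap, 25 mm in diameter, 58 mm high. Origin at the centre of its underside.
- small_vial: Bystander: small glass vial with a black cap, 25 mm in diameter, 58 mm high. Origin at the centre of its underside.
- stopper: Bystander: rubber stopper, 26 mm in diameter, 26 mm high. Origin at the centre of its underside.
- dish: Bystander: flat glass dish, 58 mm in diameter, 14 mm high. Origin at the centre of its underside.
- jar: Bystander, fixed in place: small amber jar, 43 mm in diameter, 111 mm high. Origin at the centre of its underside.

How it is judged:
By the outcome, as a careful person would: the job done as asked, in the order asked, and still so for the second after the job is handed in, with the robot touching nothing.
It also fails if it takes over 72 s, if anything falls off the work surface, if the arm or the gripper's body presses on something with over 40 N, if the wrist force passes 120 N, or if a joint passes its speed limit or range.

## Working session

There is one attempt and no reset: what is moved stays moved. The work goes in short steps, Python scripts to look and compute and a tool call to move; the robot and the scene stay as the last step left them, time stands still between calls to the robot, and variables do not carry over. Pictures are saved under pics/ and viewed, and the job is handed in when it is done.

Besides the shell and the picture viewer there is one more tool, called after "Request:" by a JSON object that holds its "method" and its "body", one argument or row to a line. move_arm: Moves the arm, as the interface text tells. Its arguments: {"type":"object","properties":{"targets":{"type":"array","items":{"type":"array","items":{"type":"number"}}}},"required":["targets"]}

```bash
mkdir -p pics
cat > h.py <<'E'
import numpy as np, cv2
from station import arm
def snap(n,f):
    s=arm.snapshot(n); cv2.imwrite('pics/'+f,s['image']); np.save('pics/'+f+'.npy',{k:v for k,v in s.items()},allow_pickle=True); return s
def load(f): return np.load('pics/'+f+'.npy',allow_pickle=True).item()
def K(s): return np.array([[s['fx'],0,s['cx']],[0,s['fy'],s['cy']],[0,0,1.]])
def ray(s,u,v):
    p=cv2.undistortPoints(np.array([[[u,v]]],float),K(s),np.array(s['dist'],float))[0,0]
    M=np.array(s['cam_to_world']); d=M[:3,:3]@np.array([p[0],-p[1],-1]); return M[:3,3],d
def at(s,u,v,z):
    o,d=ray(s,u,v); return o+d*(z-o[2])/d[2]
def proj(s,P):
    M=np.array(s['cam_to_world']); c=(np.atleast_2d(P)-M[:3,3])@M[:3,:3]; c=c*[1,-1,-1]
    return cv2.projectPoints(c,np.zeros(3),np.zeros(3),K(s),np.array(s['dist'],float))[0][:,0]
E
python3 - <<'E'
from h import *
for n in('scene','top'):
    s=snap(n,n+'0.png'); print(n,s['fx'],s['dist'],np.round(s['cam_to_world'],3).tolist())
print(arm.sense(),arm.pinch_z)
E
```

```text
scene 522.366387760336 [-0.0690825  0.         0.         0.         0.       ] [[-0.559, 0.524, -0.643, -252.867], [-0.829, -0.333, 0.449, 668.148], [0.021, 0.784, 0.62, 775.141], [0.0, 0.0, 0.0, 1.0]]
top 446.9551736202031 [-0.03815014  0.          0.          0.          0.        ] [[-0.01, 0.994, -0.11, 337.619], [-0.999, -0.013, -0.029, 116.567], [-0.03, 0.11, 0.993, 1237.485], [0.0, 0.0, 0.0, 1.0]]
{'time_s': 0.1, 'joints': array([ 1.23602660e+00,  8.74171123e-02,  1.75232658e-01,  1.65980411e+00,
       -1.29222804e-05,  1.57076870e+00]), 'qd': array([ 0.00262565, -0.00129037,  0.00129008,  0.00084002,  0.00089131,
       -0.00058474]), 'tau': array([-6.51943174e-05, -5.21557045e+01,  4.65655410e+01,  1.60278630e-02,
        2.61595417e-06, -2.92648082e-06]), 'eef_pos': array([180.66880773, 519.35941937, 303.25719402]), 'orientation': array([-5.23329093e-01, -3.09750861e+00,  1.84986010e-03]), 'wrist_force': array([ 0.25738946,  0.01079486, -0.18038322]), 'ft_torque': array([-0.00125367, -0.02750198, -0.01831945]), 'grip_width': 85.64651599824226} 53.900000000000006
```

View pics/scene0.png

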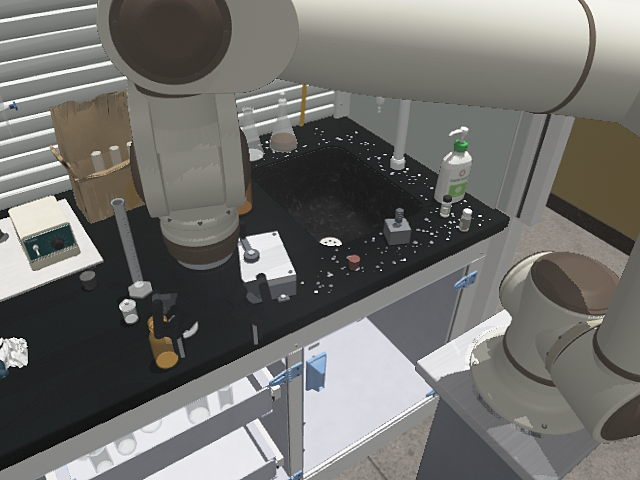

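View pics/top0.png

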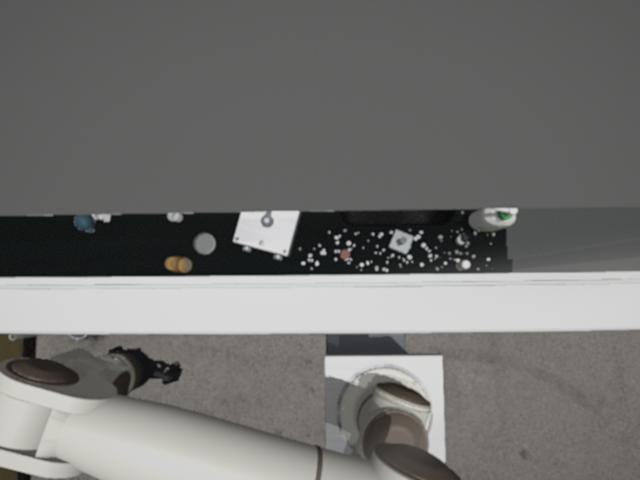

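Run:
```python
from h import *
a=load('scene0.png')['image'];b=load('top0.png')['image']
cv2.imwrite('pics/c1.png',cv2.resize(a[180:380,110:310],(800,800),interpolation=cv2.INTER_CUBIC)[:600])
cv2.imwrite('pics/c2.png',cv2.resize(a[180:290,330:490],(800,550),interpolation=cv2.INTER_CUBIC))
cv2.imwrite('pics/c3.png',cv2.resize(b[200:280,150:310],(800,400),interpolation=cv2.INTER_CUBIC))
cv2.imwrite('pics/c4.png',cv2.resize(b[200:280,320:480],(800,400),interpolation=cv2.INTER_CUBIC))
```

```text
(no output)
```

View pics/c1.png

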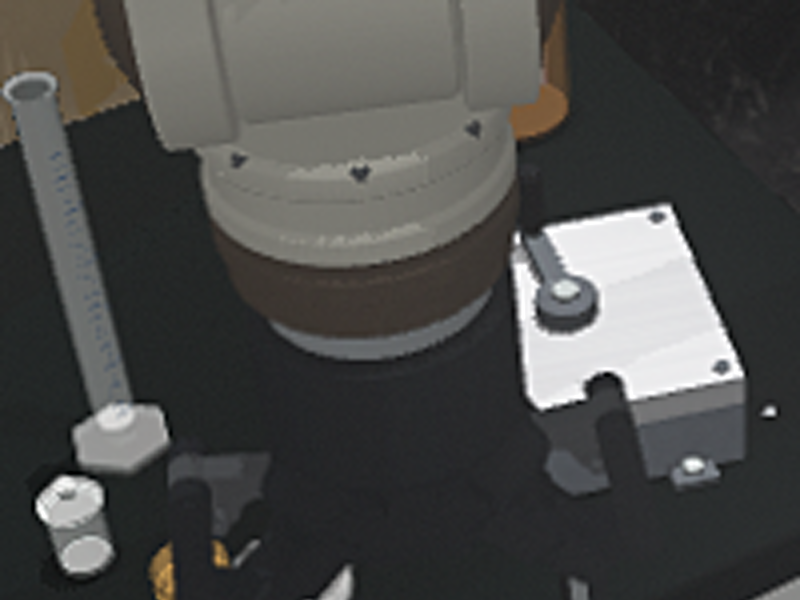

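View pics/c2.png

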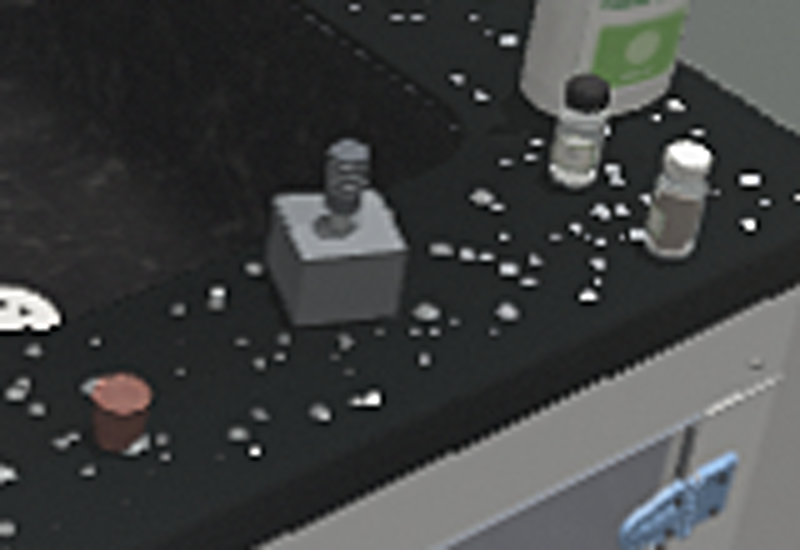

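View pics/c3.png

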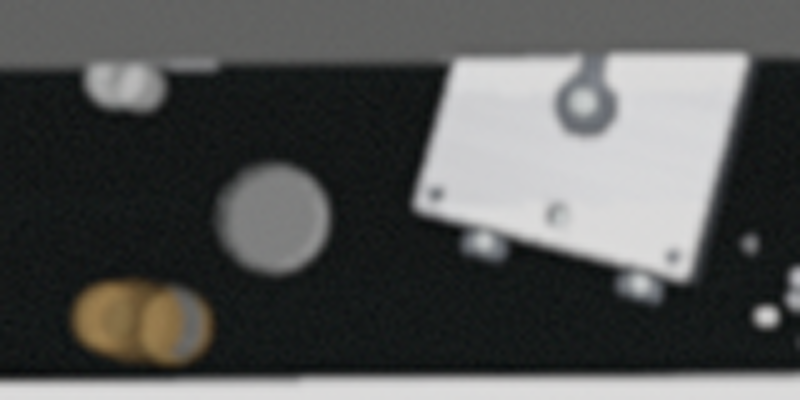

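View pics/c4.png

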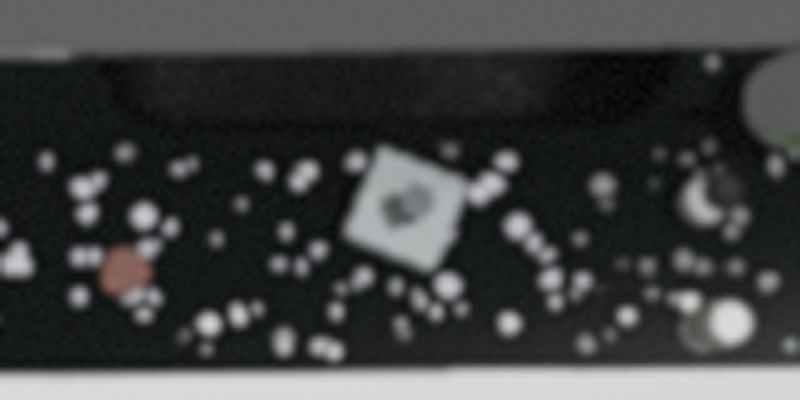

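Run:
```python
from h import *
t=load('top0.png');s=load('scene0.png')
T=lambda x,y,ox,z:print('top',(x,y),np.round(at(t,ox+x/5-.4,200+y/5-.4,z),1))
for c in[(380,147),(468,180),(430,270),(345,235)]:T(*c,320,40)
T(413,200,320,82)
C=lambda x,y,z:print('scene',np.round(at(s,330+x/5-.4,180+y/5-.4,z),1))
for c in[(275,196),(374,188),(406,245),(304,262)]:C(*c,40)
C(349,150,82)
for c in [(558,214),(585,102),(414,210),(693,280)]:T(*c,150,58)
D=lambda x,y,z:print('sceneD',np.round(at(s,110+x/4-.4,180+y/4-.4,z),1))
D(565,292,75)
for c in[(670,205),(745,376),(540,410)]:D(*c,58)
print('vials');T(700,205,320,5);T(725,323,320,58);C(588,90,58);C(690,158,58)
print('dish jar vial stopper');T(275,218,150,14);T(125,318,150,0);T(125,85,150,30);T(125,270,320,26);C(122,392,26)
```

```text
top (380, 147) [486.6 -37.7  40. ]
top (468, 180) [468.2 -84.4  40. ]
top (430, 270) [420.  -62.6  40. ]
top (345, 235) [439.4 -17.7  40. ]
top (413, 200) [453.5 -48.6  82. ]
scene [488.  -38.2  40. ]
scene [467.4 -83.   40. ]
scene [424.8 -65.5  40. ]
scene [440.5 -16.3  40. ]
scene [455.2 -50.2  82. ]
top (558, 214) [453.3 322.3  58. ]
top (585, 102) [513.4 308.1  58. ]
top (414, 210) [456.4 399.8  58. ]
top (693, 280) [417.2 250.1  58. ]
sceneD [510.  308.4  75. ]
sceneD [564.3 214.   58. ]
sceneD [420.4 254.1  58. ]
sceneD [454.1 353.6  58. ]
vials
top (700, 205) [ 456.4 -217.5    5. ]
top (725, 323) [ 389.  -213.6   58. ]
scene [ 455.3 -211.3   58. ]
scene [ 386.3 -211.3   58. ]
dish jar vial stopper
top (275, 218) [457.3 488.5  14. ]
top (125, 318) [403.3 577.2   0. ]
top (125, 85) [530.9 569.6  30. ]
top (125, 270) [423.  100.2  26. ]
scene [424.6 100.2  26. ]
```

Request:
{"method": "move_arm", "body": {
  "targets": [
    [-1,0.025,-0.052,0,0],
    [-1,0.025,-0.052,0,0],
    [-1,0.025,-0.052,0,0],
    [-1,0.025,-0.052,0,0],
    [-1,0.025,-0.052,0,0],
    [-1,0.025,-0.052,0,0],
    [-1,0.025,-0.052,0,0],
    [-1,0.025,-0.052,0,0],
    [-1,0.025,-0.052,0,0],
    [-1,0.025,-0.052,0,0]
  ]
}}

```text
time_s: 1.35
eef_pos: [432.8, -15.1, 299.0]
orientation: [-0.512, -3.1, 0.008]
wrist_force: [0.9, 0.8, 0.4]
grip_width: 85.2
```

Run:
```python
from h import *
a=snap('scene','scene1.png')['image'];b=snap('top','top1.png')['image']
cv2.imwrite('pics/d1.png',cv2.resize(a[210:310,210:330],(720,600),interpolation=cv2.INTER_CUBIC))
cv2.imwrite('pics/d2.png',np.vstack([b[150:450:1,100:500]]))
```

```text
(no output)
```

View pics/scene1.png

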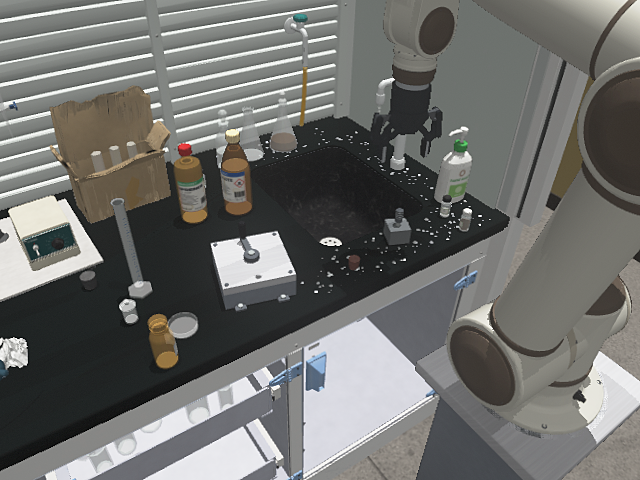

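View pics/d1.png

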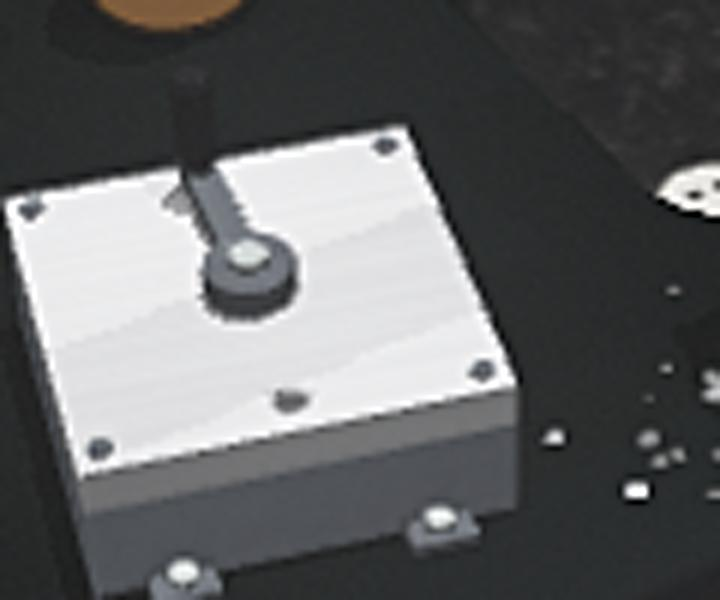

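View pics/d2.png

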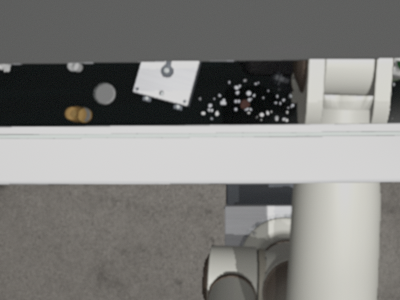

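The scene view now shows the head in full: bore at ≈(258,276.5), handle base at ≈(243,238), reagent bottles behind at ≈(237,200).

Run:
```python
from h import *
from scipy.optimize import least_squares
s=load('scene1.png');t=load('top0.png')
D=lambda x,y:(210+x/6-.42,210+y/6-.42)
# cover corners d1: local (x,y)
obs=[((75,75,58),D(6,196)),((75,-75,58),D(408,126)),((-75,-75,58),D(517,385)),((-75,75,58),D(82,477)),((-60,0,58),D(291,401))]
T=lambda x,y:(150+x/5-.4,200+y/5-.4)
obt=[((-60,0,58),T(558,214)),((-75,75,58),T(414,210)),((-75,-75,58),T(693,280))]
def W(p,l):
    c,n=np.cos(p[2]),np.sin(p[2]); return np.array([p[0]+c*l[0]-n*l[1],p[1]+n*l[0]+c*l[1],l[2]])
def f(p,S=True,Tt=True):
    r=[]
    if S:
        for l,o in obs: r+=list(proj(s,W(p,l))[0]-o)
    if Tt:
        for l,o in obt: r+=list(1.4*(proj(t,W(p,l))[0]-o))
    return np.array(r)
for a,b in((1,1),(1,0),(0,1)):
    R=least_squares(f,[513,308,-.25],args=(a,b));p=R.x
    print(p.round(3),'bore',W(p,(-60,0,58)).round(1),'res',np.abs(R.fun).max().round(2))
print('direct bore',at(s,*D(291,401),58),at(t,*T(558,214),58))
print('handle base',at(s,*D(199,168),71),'top',at(s,*D(190,75),111))
print('bottles',at(s,237,212,0),at(s,193,220,0))
print('pin',at(s,330+349/5-.4,180+150/5-.4,82))
```

```text
[ 5.10932e+02  3.06049e+02 -2.66000e-01] bore [453.  321.8  58. ] res 1.77
[ 5.12365e+02  3.05886e+02 -2.75000e-01] bore [454.6 322.2  58. ] res 0.56
[ 5.10032e+02  3.06434e+02 -2.54000e-01] bore [452.  321.5  58. ] res 1.38
direct bore [454.362379   322.86705441  58.        ] [453.28211154 322.2908372   58.        ]
handle base [568.72223614 297.18714902  71.        ] top [571.17621323 296.36094983 111.        ]
bottles [753.1194334  223.53500771   0.        ] [781.19344707 331.69468455   0.        ]
pin [455.20198001 -50.18650629  82.        ]
```

Request:
{"method": "move_arm", "body": {
  "targets": [
    [-1,0.0215,-0.0346,-0.03,0.06],
    [-1,0,0,-0.05,0],
    [-1,0,0,-0.05,0],
    [-1,0,0,0,0]
  ]
}}

```text
time_s: 1.95
eef_pos: [454.8, -53.0, 164.5]
orientation: [-0.428, -3.11, 0.009]
wrist_force: [-0.2, 0.4, 0.6]
grip_width: 85.2
```

Run:
```python
from h import *
a=snap('scene','scene2.png')['image']
cv2.imwrite('pics/d1.png',cv2.resize(a[130:270,330:490],(800,700),interpolation=cv2.INTER_CUBIC)[:600])
print(arm.sense()['eef_pos'])
```

```text
[455.94168566 -53.09794351 167.15435973]
```

View pics/d1.png

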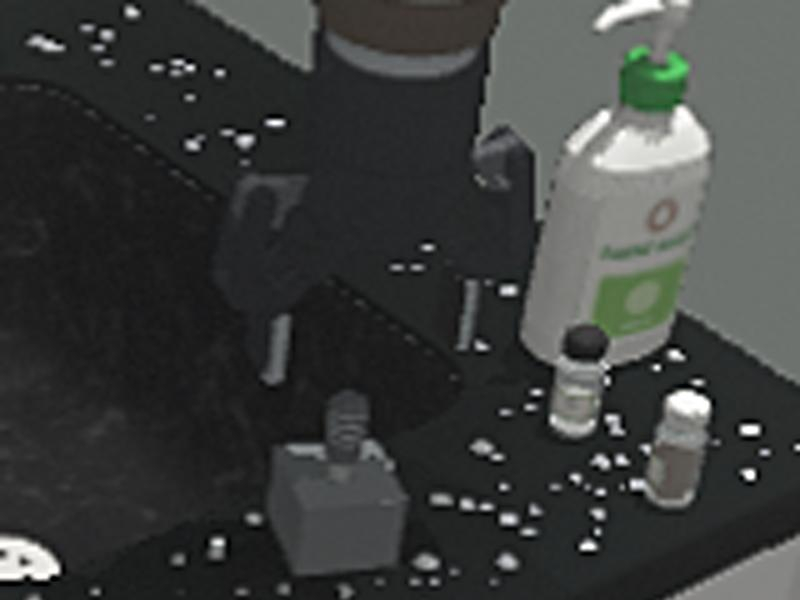

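The pin head (349,395 in crop) lies between the open fingers (≈275 and 467). I'll descend and close.

Request:
{"method": "move_arm", "body": {
  "targets": [
    [-1,-0.0015,0.0033,-0.03,0],
    [-1,0,0,-0.01,0],
    [-1,0,0,0,0],
    [-1,0,0,0,0]
  ]
}}

```text
time_s: 2.5
eef_pos: [458.3, -49.1, 135.8]
orientation: [0.423, 3.099, -0.008]
wrist_force: [0.3, 0.9, -0.4]
grip_width: 85.1
```

Request:
{"method": "move_arm", "body": {
  "targets": [
    [-1,-0.004,-0.0005,-0.012,0],
    [-1,0,0,0,0],
    [-1,0,0,0,0]
  ]
}}

```text
time_s: 2.88
eef_pos: [454.6, -49.8, 124.6]
orientation: [0.423, 3.097, -0.008]
wrist_force: [-0.3, -0.8, -0.5]
grip_width: 85.3
```

Request:
{"method": "move_arm", "body": {
  "targets": [
    [-1,0,0,-0.004,0],
    [0.5,0,0,0,0],
    [1,0,0,0,0],
    [1,0,0,0,0],
    [1,0,0,0,0],
    [1,0,0,0,0]
  ]
}}

```text
time_s: 3.62
eef_pos: [454.7, -49.8, 120.6]
orientation: [0.423, 3.097, -0.008]
wrist_force: [0.1, 0.2, 0.0]
grip_width: 15.3
```

Request:
{"method": "move_arm", "body": {
  "targets": [
    [1,0,0,0.02,0],
    [1,0,0,0.04,0],
    [1,0,0,0.05,0],
    [1,0,0,0,0],
    [1,0,0,0,0]
  ]
}}

```text
time_s: 4.25
eef_pos: [453.7, -49.7, 231.8]
orientation: [0.424, 3.1, -0.008]
wrist_force: [-0.0, 0.4, -1.2]
grip_width: 15.7
```

Run:
```python
from h import *
a=snap('scene','scene3.png')['image']
cv2.imwrite('pics/d1.png',cv2.resize(a[110:250,330:490],(800,700),interpolation=cv2.INTER_CUBIC)[:600])
print(arm.sense())
```

```text
{'time_s': 4.3, 'joints': array([-0.10655801, -0.16277215, -0.20527056,  1.51525268, -0.00562325,
        0.16511567]), 'qd': array([ 1.56857277e-04,  5.15622820e-03, -9.77843588e-03, -7.25892543e-04,
        8.92098251e-05,  1.53734613e-03]), 'tau': array([-5.03524825e-04, -3.65416968e+01,  4.68234086e+01, -3.56526207e-02,
       -1.90850400e-02, -1.40664150e-05]), 'eef_pos': array([453.72340382, -49.7328744 , 231.90661996]), 'orientation': array([ 0.42370016,  3.09955244, -0.00819472]), 'wrist_force': array([0.40369844, 0.66035469, 0.00347192]), 'ft_torque': array([ 0.00561724, -0.03311101, -0.03812047]), 'grip_width': 15.566224374471847}
```

View pics/d1.png

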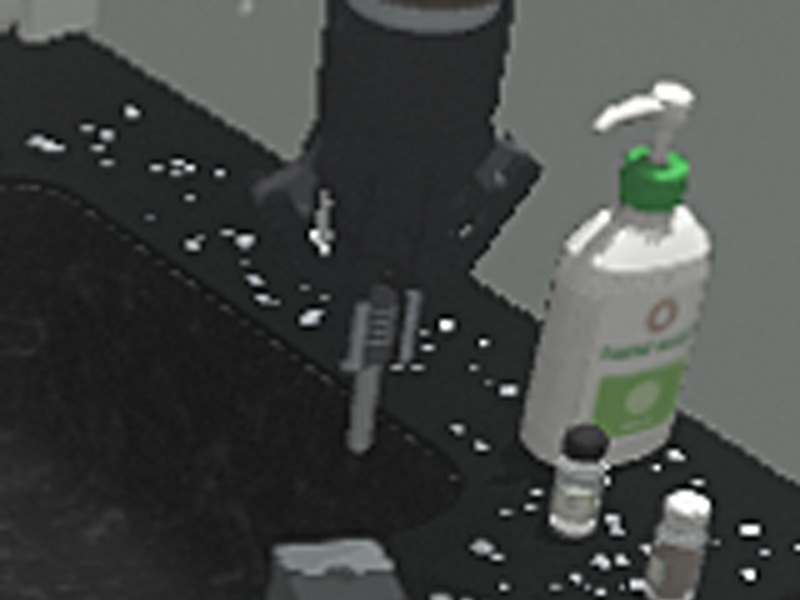

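Run:
```python
from h import *
s=load('scene3.png')
for x,y in((453.7,-49.7),(455.5,-50.5)):
    q=proj(s,[[x,y,111],[x,y,161],[x,y,193]]); print((q-[330,110]+.4)*5)
print(at(s,330+358/5-.4,110+445/5-.4,111),at(s,330+378/5-.4,110+365/5-.4,161))
```

```text
[[357.6378882  449.9362736 ]
 [370.69755629 356.63804913]
 [379.37712905 294.35285439]]
[[356.36695495 447.53536739]
 [369.37451503 354.29746191]
 [378.01893572 292.0566474 ]]
[456.67650609 -52.51220491 111.        ] [446.69983851 -47.8386861  161.        ]
```

Request:
{"method": "move_arm", "body": {
  "targets": [
    [1,0,0.052,0,0],
    [1,0,0.053,0,0],
    [1,0,0.053,0,0],
    [1,0,0.053,0,0],
    [1,0,0.053,0,0],
    [1,0,0.053,0,0],
    [1,0,0.053,0,0],
    [1,0,0,0,0],
    [1,0,0,0,0]
  ]
}}

```text
time_s: 5.42
eef_pos: [448.5, 329.8, 218.3]
orientation: [-0.431, -3.111, 0.024]
wrist_force: [0.3, -0.5, -0.3]
grip_width: 15.3
```

Request:
{"method": "move_arm", "body": {
  "targets": [
    [1,0.0053,-0.0074,-0.015,0],
    [1,0,0,0,0],
    [1,0,0,0,0]
  ]
}}

```text
time_s: 5.8
eef_pos: [454.5, 318.9, 201.3]
orientation: [-0.436, -3.11, 0.026]
wrist_force: [-1.3, 1.0, -0.9]
grip_width: 15.2
```

```bash
cat > look.py <<'E'
import sys
from h import *
n=sys.argv[1]; x0,y0,x1,y1=map(int,sys.argv[2:6]); k=int(sys.argv[6])
a=snap('scene',n+'.png')['image'];b=snap('top',n+'t.png')['image']
cv2.imwrite('pics/'+n+'c.png',cv2.resize(a[y0:y1,x0:x1],None,fx=k,fy=k,interpolation=cv2.INTER_CUBIC))
cv2.imwrite('pics/'+n+'tc.png',cv2.resize(b[200:280,220:320],None,fx=6,fy=6,interpolation=cv2.INTER_CUBIC))
r=arm.sense();print(r['time_s'],r['eef_pos'].round(2),r['orientation'].round(4),r['wrist_force'].round(2),r['grip_width'])
E
python3 look.py p4 200 190 320 290 6
```

```text
5.9 [454.38 319.23 201.43] [-0.4351 -3.1101  0.0257] [-0.42 -1.04 -0.48] 15.617153878860547
```

View pics/p4c.png

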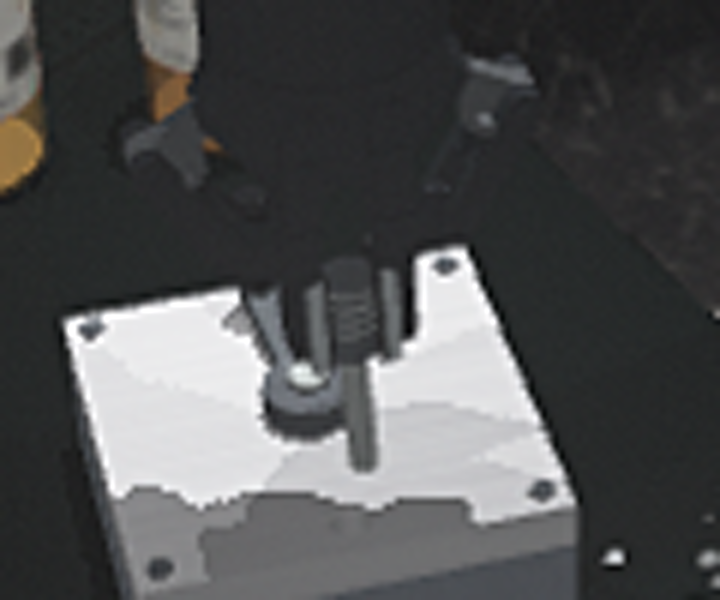

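View pics/p4tc.png

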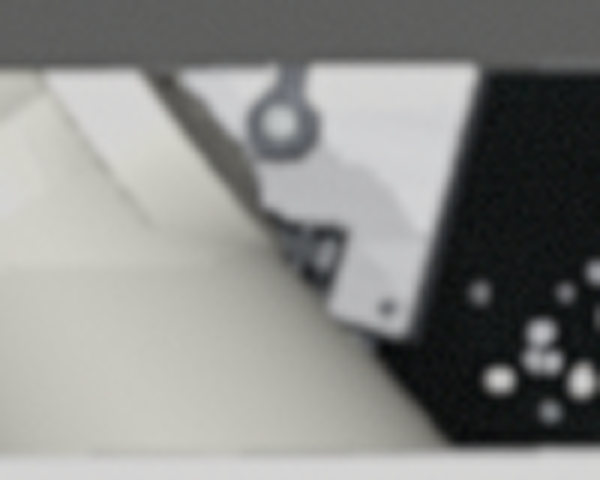

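```bash
cat >> h.py <<'E'
from scipy.spatial.transform import Rotation
def tip(r,L=120.8):
    R=Rotation.from_rotvec(r['orientation']).as_matrix(); return r['eef_pos']+R@[0,0,L], R[:,2]
E
python3 - <<'E'
from h import *
s=load('p4.png');r=arm.sense()
p,z=tip(r);print(p,z)
q=proj(s,[p,p-50*z,p-82*z]);print((q-[200,190]+.42)*6)
print('tip from image',at(s,200+364/6-.42,190+466/6-.42,p[2]))
E
```

```text
[453.96563379 317.29374211  80.64220277] [-0.00340295 -0.01605271 -0.99986536]
[[362.7129104  465.38967608]
 [352.53769351 349.9815012 ]
 [345.72697937 272.28635073]]
tip from image [453.46660233 317.08135978  80.64220277]
```

Run:
```python
from h import *
s=load('scene1.png');g=cv2.cvtColor(s['image'],cv2.COLOR_BGR2GRAY).astype(float)
print(g[271:283,250:267].astype(int))
w=np.clip(225-g[272:282,252:265],0,None)
w[w<12]=0
v,u=np.mgrid[272:282,252:265];print((w*u).sum()/w.sum(),(w*v).sum()/w.sum())
print(at(s,(w*u).sum()/w.sum(),(w*v).sum()/w.sum(),58))
import itertools
th=np.linspace(0,2*np.pi,9)
q=proj(s,np.c_[454.5+5.75*np.cos(th),322.6+5.75*np.sin(th),0*th+58]);print(q.round(1))
t=load('top0.png');h=cv2.cvtColor(t['image'],cv2.COLOR_BGR2GRAY).astype(int);print(h[238:249,255:269])
```

```text
[[223 224 225 225 225 225 227 227 227 226 226 224 224 224 226 225 229]
 [225 226 226 227 225 226 225 226 225 225 224 226 226 228 235 235 235]
 [225 224 224 224 225 224 227 225 226 227 231 238 236 235 235 235 235]
 [223 223 223 223 223 227 221 212 216 222 234 238 236 237 237 237 236]
 [225 224 225 223 212 204 120 153 154 154 179 209 223 237 236 235 235]
 [224 227 231 240 239 193 113 100 101  97 100 173 238 237 235 235 234]
 [229 236 236 236 235 186 100  98 101 101 127 197 242 236 235 235 236]
 [234 234 234 235 237 232 177 129 137 165 220 240 240 238 238 239 239]
 [234 234 234 235 236 240 242 229 239 250 246 243 241 241 239 240 242]
 [235 235 236 236 238 240 242 245 245 242 241 241 242 237 201 171 163]
 [239 239 240 241 242 237 241 242 237 202 171 164 124  95  99 101 105]
 [237 240 239 240 233 168 164 124  95 101 103 104 108 113 114 114 116]]
258.74404304381244 277.29861644888547
[451.32443712 323.01174726  58.        ]
[[256.8 274.7]
 [255.4 275.9]
 [255.7 277.4]
 [257.4 278.2]
 [259.5 278. ]
 [260.9 276.7]
 [260.7 275.3]
 [259.  274.5]
 [256.8 274.7]]
[[209 208 209 208 208 209 209 210 211 211 212 211 213 213]
 [210 210 210 208 205 204 204 206 209 212 212 212 212 212]
 [214 214 214 210 201 189 184 190 203 211 215 213 213 213]
 [216 217 217 209 188 165 164 176 193 210 216 216 215 214]
 [217 217 217 206 173 153 172 185 194 208 216 217 217 216]
 [217 218 217 204 173 157 185 195 197 208 215 217 217 217]
 [218 218 218 209 186 174 189 197 202 210 216 217 217 217]
 [218 218 218 215 205 198 201 204 208 215 217 217 217 216]
 [209 212 214 216 216 214 212 211 212 215 218 217 217 217]
 [172 181 188 201 210 211 213 214 214 217 218 218 218 218]
 [105 118 133 157 174 184 192 201 208 212 215 217 218 218]]
```

Request:
{"method": "move_arm", "body": {
  "targets": [
    [1,0.0005,0.0053,-0.005,0],
    [1,0,0,0,0],
    [1,0,0,0,0]
  ]
}}

```text
time_s: 6.28
eef_pos: [455.0, 325.1, 196.7]
orientation: [-0.435, -3.111, 0.024]
wrist_force: [-0.1, 1.0, 0.5]
grip_width: 15.1
```

```bash
cat > st.py <<'E'
from h import *
r=arm.sense();p,z=tip(r);print(r['time_s'],'eef',r['eef_pos'].round(2),'tip',p.round(2),'z',z.round(4),'F',r['wrist_force'].round(1),'gw',round(r['grip_width'],1))
E
python3 st.py
```

```text
6.275 eef [455.04 325.12 196.71] tip [454.73 323.28  75.93] z [-0.0025 -0.0153 -0.9999] F [-0.1  1.   0.5] gw 15.1
```

Request:
{"method": "move_arm", "body": {
  "targets": [
    [1,-0.0003,-0.0007,-0.013,0],
    [1,0,0,0,0],
    [1,0,0,0,0]
  ]
}}

```text
time_s: 6.65
eef_pos: [454.5, 324.4, 182.5]
orientation: [-0.435, -3.111, 0.025]
wrist_force: [-0.6, 0.2, 0.2]
grip_width: 15.5
```

```bash
python3 st.py; python3 look.py p5 200 190 320 290 6
```

```text
6.65 eef [454.51 324.39 182.47] tip [454.16 322.51  61.68] z [-0.0029 -0.0156 -0.9999] F [-0.6  0.2  0.2] gw 15.5
6.75 [454.57 324.38 182.53] [-0.4347 -3.1106  0.0248] [ 0.61  0.38 -0.67] 15.385545258593988
```

View pics/p5c.png

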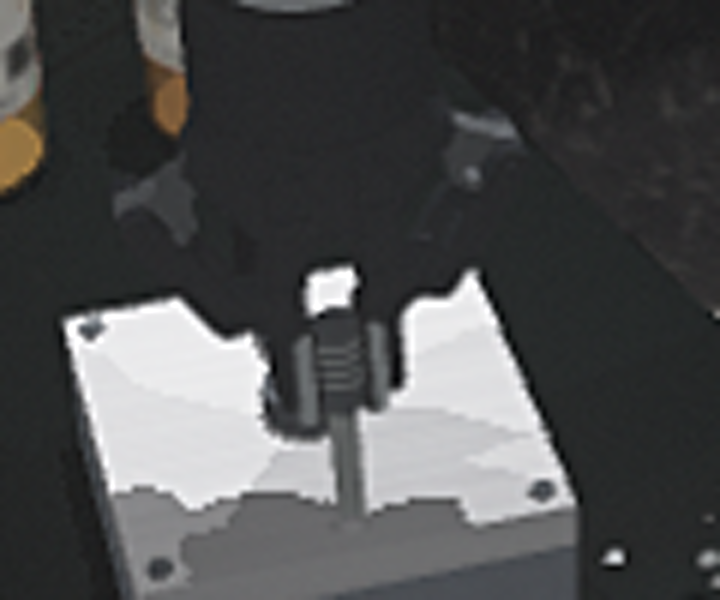

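Pin tip (≈350,515 in crop) is directly above the bore mouth (≈352,521). Lowering carefully.

Request:
{"method": "move_arm", "body": {
  "targets": [
    [1,0.0002,0.0002,-0.003,0],
    [1,0,0,-0.002,0],
    [1,0,0,0,0]
  ]
}}

```text
time_s: 7.12
eef_pos: [454.9, 324.6, 177.4]
orientation: [-0.435, -3.111, 0.024]
wrist_force: [1.1, -0.1, -1.6]
grip_width: 15.2
```

```bash
python3 st.py
```

```text
7.125 eef [454.86 324.65 177.41] tip [454.55 322.79  56.62] z [-0.0026 -0.0154 -0.9999] F [ 1.1 -0.1 -1.6] gw 15.2
```

Request:
{"method": "move_arm", "body": {
  "targets": [
    [1,0,0,-0.002,0],
    [1,0,0,0,0]
  ]
}}

```text
time_s: 7.38
eef_pos: [455.1, 324.7, 175.4]
orientation: [0.435, 3.111, -0.024]
wrist_force: [0.9, -0.4, -1.1]
grip_width: 15.5
```

```bash
python3 st.py
```

```text
7.375 eef [455.06 324.65 175.43] tip [454.82 322.8   54.65] z [-0.002  -0.0153 -0.9999] F [ 0.9 -0.4 -1.1] gw 15.5
```

Request:
{"method": "move_arm", "body": {
  "targets": [
    [1,0,0,-0.004,0],
    [1,0,0,-0.004,0],
    [1,0,0,-0.003,0],
    [1,0,0,0,0]
  ]
}}

```text
time_s: 7.88
eef_pos: [455.1, 324.6, 163.5]
orientation: [0.435, 3.111, -0.024]
wrist_force: [0.4, -0.3, -0.9]
grip_width: 15.6
```

```bash
python3 st.py;python3 look.py p6 200 190 320 290 6
```

```text
7.875 eef [455.07 324.61 163.51] tip [454.82 322.74  42.72] z [-0.002  -0.0154 -0.9999] F [ 0.4 -0.3 -0.9] gw 15.6
7.975 [455.12 324.61 163.78] [ 0.435   3.111  -0.0243] [ 0.28 -0.66 -1.76] 15.485340152499015
```

View pics/p6c.png

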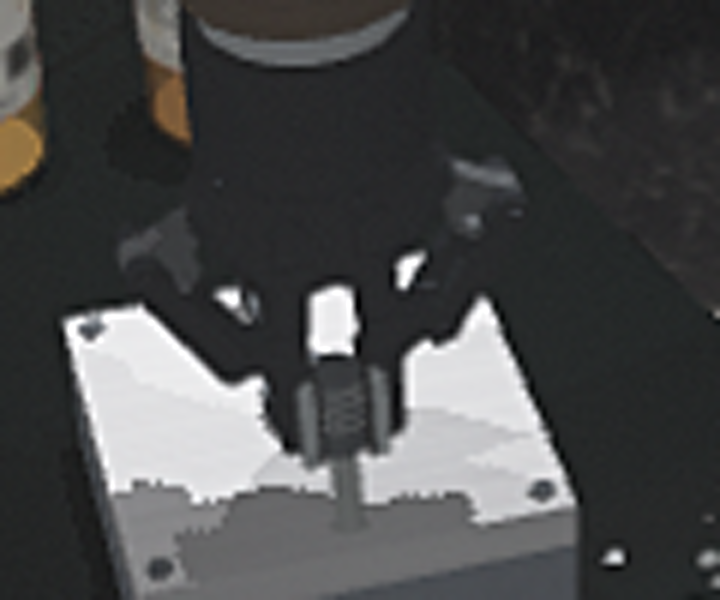

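Request:
{"method": "move_arm", "body": {
  "targets": [
    [1,0,0,-0.002,0],
    [1,0,0,0,0],
    [0.4,0,0,0,0],
    [0,0,0,0,0],
    [0,0,0,0,0]
  ]
}}

```text
time_s: 8.6
eef_pos: [455.1, 324.8, 162.2]
orientation: [0.435, 3.111, -0.023]
wrist_force: [0.2, 0.2, -0.1]
grip_width: 42.6
```

```bash
python3 st.py;python3 look.py p7 200 190 320 290 6
```

```text
8.6 eef [455.14 324.82 162.22] tip [454.96 323.06  41.43] z [-0.0015 -0.0146 -0.9999] F [ 0.2  0.2 -0.1] gw 42.6
8.7 [455.1  324.79 162.18] [ 0.4348  3.1108 -0.0232] [ 0.47  0.2  -0.52] 42.6924272913514
```

View pics/p7c.png

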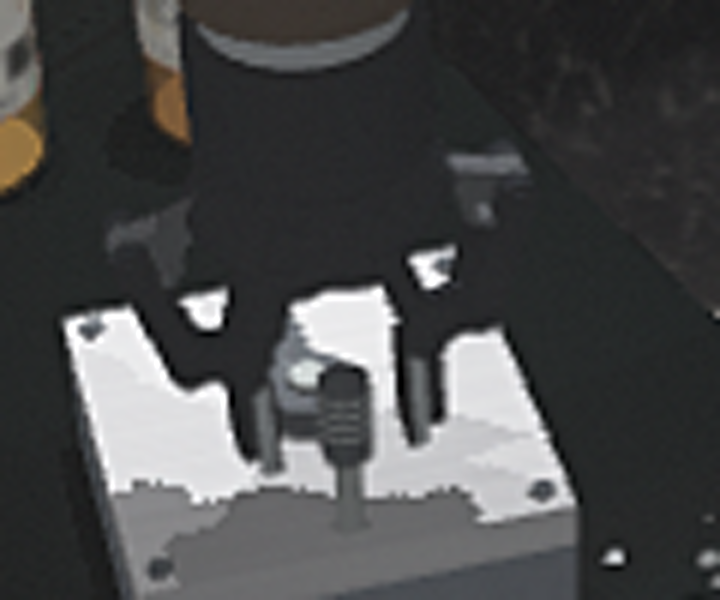

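Request:
{"method": "move_arm", "body": {
  "targets": [
    [0,0,0,0.03,0],
    [0,0,0,0.04,0],
    [0,0.04,-0.009,0,0.05],
    [0,0.038,-0.009,0,0.05],
    [0,0.038,-0.01,0,0],
    [0,0,0,0,0],
    [0,0,0,0,0]
  ]
}}

```text
time_s: 9.57
eef_pos: [573.7, 296.0, 234.7]
orientation: [0.271, 3.128, -0.023]
wrist_force: [0.3, -0.1, -0.3]
grip_width: 42.7
```

```bash
python3 st.py;python3 look.py p8 200 190 320 290 6
```

```text
9.575 eef [573.69 296.02 234.66] tip [573.74 294.24 113.87] z [ 4.000e-04 -1.470e-02 -9.999e-01] F [ 0.3 -0.1 -0.3] gw 42.7
9.675 [573.34 296.23 234.81] [ 0.2702  3.1279 -0.0228] [-0.44  0.19  0.06] 43.13169017659416
```

View pics/p8c.png

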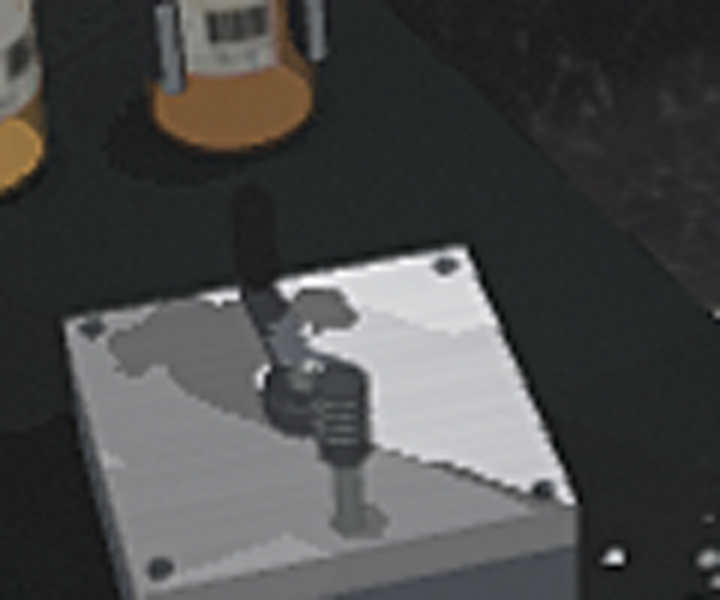

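Request:
{"method": "move_arm", "body": {
  "targets": [
    [0,-0.002,0.001,-0.03,0],
    [0,0,0,-0.03,0],
    [0,0,0,0,0],
    [0,0,0,0,0]
  ]
}}

```text
time_s: 10.18
eef_pos: [568.9, 299.0, 176.8]
orientation: [0.265, 3.125, -0.019]
wrist_force: [0.1, 0.7, 0.2]
grip_width: 42.4
```

```bash
python3 st.py;python3 look.py p9 200 190 320 290 6
```

```text
10.175 eef [568.91 298.97 176.84] tip [569.38 297.44  56.05] z [ 0.0039 -0.0127 -0.9999] F [0.1 0.7 0.2] gw 42.4
10.275 [569.14 298.89 176.75] [ 0.2654  3.1252 -0.0192] [-0.75  0.15  0.75] 42.87380817634093
```

View pics/p9c.png

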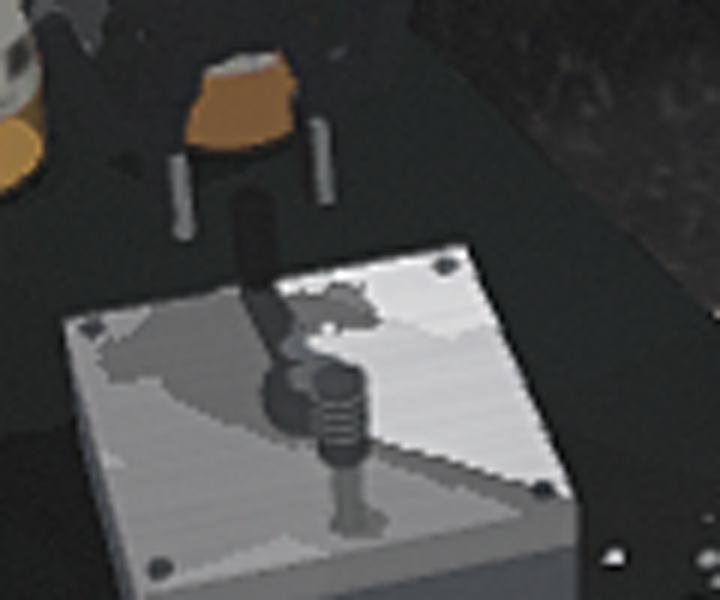

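Fingers (≈183 and 325 in crop) straddle the handle line (≈255). Lowering the rest and closing to a loose cage.

Request:
{"method": "move_arm", "body": {
  "targets": [
    [0,0.0025,-0.0015,-0.014,0],
    [0,0,0,-0.012,0],
    [0,0,0,0,0],
    [0.5,0,0,0,0],
    [0.5,0,0,0,0]
  ]
}}

```text
time_s: 10.9
eef_pos: [572.3, 297.3, 150.1]
orientation: [0.266, 3.124, -0.018]
wrist_force: [0.5, 0.3, -0.8]
grip_width: 21.5
```

```bash
python3 st.py;python3 look.py p10 200 190 320 290 6
```

```text
10.9 eef [572.27 297.35 150.14] tip [572.91 295.91  29.35] z [ 0.0053 -0.0119 -0.9999] F [ 0.5  0.3 -0.8] gw 21.5
11.0 [572.35 297.4  150.3 ] [ 0.2656  3.1236 -0.0176] [-0.38 -0.22  0.41] 21.11623420632065
```

View pics/p10c.png

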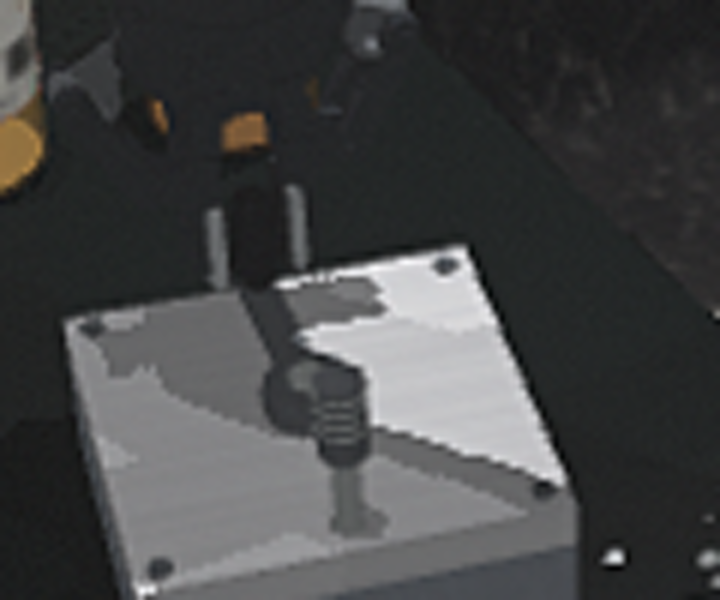

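Request:
{"method": "move_arm", "body": {
  "targets": [
    [0.5,0.0002,0.0012,0,0],
    [0.5,0.0002,0.0012,0,0],
    [0.5,0.0002,0.0012,0,0.02],
    [0.5,0.0002,0.0012,0,0.02]
  ]
}}

```text
time_s: 11.5
eef_pos: [573.1, 301.8, 150.6]
orientation: [0.2, 3.128, -0.019]
wrist_force: [-2.1, -1.8, 1.2]
grip_width: 21.3
```

```bash
python3 st.py
```

```text
11.5 eef [573.13 301.84 150.57] tip [573.86 300.29  29.78] z [ 0.0061 -0.0128 -0.9999] F [-2.1 -1.8  1.2] gw 21.3
```

```bash
cat > dr.py <<'E'
from h import *
import sys
n=sys.argv[1]
a=snap('scene',n+'.png')['image'];b=load('p10.png')['image']
r=arm.sense()
# NCC template of pin head, dark: vertical shift
T=b[250:268,251:263]; R=a[246:290,246:268]
m=cv2.matchTemplate(R,T,cv2.TM_CCOEFF_NORMED);_,v,_,l=cv2.minMaxLoc(m)
ax=np.array([512.5,306.9]);p=r['eef_pos'];z=Rotation.from_rotvec(r['orientation']).as_matrix()[:,2]
g=p+z*60; d=g[:2]-ax
print(r['time_s'],'F',r['wrist_force'].round(1),'eef',p.round(1),'grasp r,phi',round(np.hypot(*d),1),round(np.arctan2(d[1],d[0]),3),'pin shift px',l[0]-5,l[1]-4,'ncc',round(v,3))
E
python3 dr.py q1
```

```text
11.55 F [-1.8 -2.   0.1] eef [573.1 302.  150.5] grasp r,phi 61.2 -0.092 pin shift px 0 0 ncc 0.953
```

Request:
{"method": "move_arm", "body": {
  "targets": [
    [0.5,0.0001,0.0012,0,0.02],
    [0.5,0.0001,0.0012,0,0.02],
    [0.5,0.0001,0.0012,0,0.02]
  ]
}}

```text
time_s: 11.92
eef_pos: [573.3, 305.7, 150.5]
orientation: [0.098, 3.133, -0.019]
wrist_force: [-1.0, -2.4, -0.2]
grip_width: 20.9
```

```bash
python3 dr.py q2
```

```text
11.975 F [-1.4 -1.2  1. ] eef [573.3 305.9 150.6] grasp r,phi 61.2 -0.029 pin shift px 0 0 ncc 0.935
```

Request:
{"method": "move_arm", "body": {
  "targets": [
    [0.5,0,0.0012,0,0.02],
    [0.5,0,0.0012,0,0.02],
    [0.5,-0.0001,0.0012,0,0.02]
  ]
}}

```text
time_s: 12.35
eef_pos: [573.2, 309.7, 150.5]
orientation: [-0.004, 3.134, -0.019]
wrist_force: [-1.0, -2.1, 1.1]
grip_width: 21.3
```

```bash
python3 dr.py q3
```

```text
12.4 F [-0.6 -3.   0.4] eef [573.2 309.8 150.6] grasp r,phi 61.2 0.036 pin shift px 0 0 ncc 0.906
```

Request:
{"method": "move_arm", "body": {
  "targets": [
    [0.5,-0.0001,0.0012,0,0.02],
    [0.5,-0.0001,0.0012,0,0.02],
    [0.5,-0.0001,0.0012,0,0.02]
  ]
}}

```text
time_s: 12.78
eef_pos: [572.9, 313.6, 150.5]
orientation: [-0.106, 3.132, -0.018]
wrist_force: [-0.4, -2.4, 0.8]
grip_width: 21.5
```

```bash
python3 dr.py q4
```

```text
12.825 F [-0.8 -2.2  0.9] eef [572.9 313.7 150.6] grasp r,phi 61.2 0.1 pin shift px 0 0 ncc 0.872
```

Request:
{"method": "move_arm", "body": {
  "targets": [
    [0.5,-0.0002,0.0012,0,0.02],
    [0.5,-0.0002,0.0012,0,0.02]
  ]
}}

```text
time_s: 13.08
eef_pos: [572.5, 316.2, 150.5]
orientation: [-0.174, 3.128, -0.018]
wrist_force: [-1.1, -1.8, 1.1]
grip_width: 21.3
```

```bash
python3 dr.py q5
```

```text
13.125 F [ 0.  -3.1 -0.4] eef [572.5 316.3 150.5] grasp r,phi 61.2 0.144 pin shift px 0 0 ncc 0.867
```

Request:
{"method": "move_arm", "body": {
  "targets": [
    [0.5,-0.0002,0.0012,0,0.02],
    [0.5,-0.0002,0.0012,0,0.02]
  ]
}}

```text
time_s: 13.38
eef_pos: [572.1, 318.8, 150.5]
orientation: [-0.242, 3.124, -0.018]
wrist_force: [-0.6, -3.3, 0.8]
grip_width: 21.3
```

```bash
python3 dr.py q6
```

```text
13.425 F [-1.3 -2.   0.6] eef [572.  319.  150.6] grasp r,phi 61.2 0.189 pin shift px 0 0 ncc 0.848
```

View pics/q6.png

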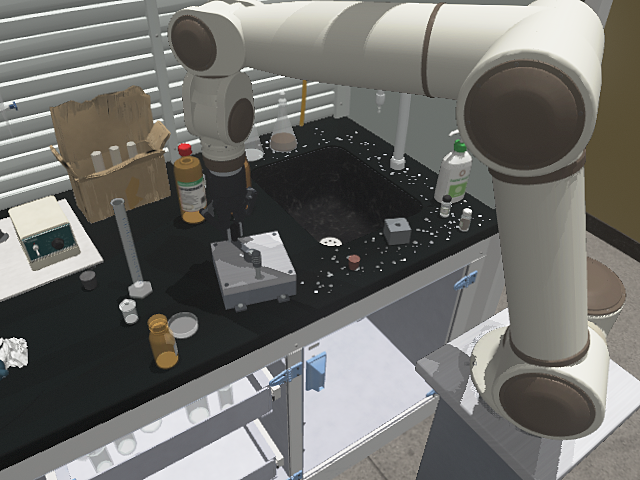

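Pin still up (head at ≈(257,257)); handle caged. Continuing.

Request:
{"method": "move_arm", "body": {
  "targets": [
    [0.5,-0.0003,0.0012,0,0.02],
    [0.5,-0.0003,0.0012,0,0.02]
  ]
}}

```text
time_s: 13.68
eef_pos: [571.5, 321.5, 150.6]
orientation: [-0.309, 3.117, -0.017]
wrist_force: [-0.6, -2.5, 0.2]
grip_width: 21.3
```

```bash
python3 dr.py q7
```

```text
13.725 F [-0.8 -3.4 -0. ] eef [571.5 321.6 150.6] grasp r,phi 61.2 0.233 pin shift px -2 1 ncc 0.78
```

Request:
{"method": "move_arm", "body": {
  "targets": [
    [0.5,-0.0003,0.0012,0,0.02],
    [0.5,-0.0003,0.0012,0,0.02]
  ]
}}

```text
time_s: 13.98
eef_pos: [570.8, 324.2, 150.6]
orientation: [-0.377, 3.11, -0.017]
wrist_force: [-0.9, -2.3, 0.7]
grip_width: 21.0
```

```bash
python3 dr.py q8
```

```text
14.025 F [-1.2 -1.5  0.6] eef [570.8 324.4 150.5] grasp r,phi 61.3 0.279 pin shift px -2 -1 ncc 0.779
```

Request:
{"method": "move_arm", "body": {
  "targets": [
    [0.5,-0.0003,0.0012,0,0.02],
    [0.5,-0.0003,0.0012,0,0.02]
  ]
}}

```text
time_s: 14.28
eef_pos: [570.1, 326.9, 150.5]
orientation: [-0.445, 3.1, -0.016]
wrist_force: [-1.4, -4.1, 0.7]
grip_width: 21.5
```

```bash
python3 dr.py q9
```

```text
14.325 F [-1.3 -1.6 -0.8] eef [570.1 327.1 150.6] grasp r,phi 61.5 0.325 pin shift px 1 8 ncc 0.856
```

```bash
python3 -c "
from h import *
L=[load(f'q{i}.png')['image'][215:290,230:290] for i in (7,8,9)]
cv2.imwrite('pics/cmp.png',cv2.resize(np.hstack(L),None,fx=4.4,fy=4.4,interpolation=cv2.INTER_CUBIC))"
```

```text
(no output)
```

View pics/cmp.png

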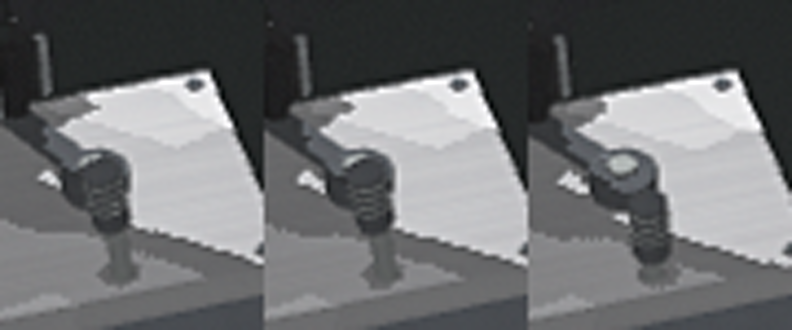

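Request:
{"method": "move_arm", "body": {
  "targets": [
    [0.5,0.0005,-0.0018,0,0],
    [0,0,0,0,0],
    [0,0,0,0,0],
    [0,0,0,0.03,0],
    [0,0,0,0.04,0],
    [0,0,0,0,0]
  ]
}}

```text
time_s: 15.08
eef_pos: [570.5, 325.8, 222.2]
orientation: [-0.447, 3.1, -0.014]
wrist_force: [0.1, 0.6, -0.7]
grip_width: 42.9
```

```bash
python3 dr.py r1; python3 look.py r2 200 190 320 290 6
```

```text
15.125 F [ 0.2 -0.4 -0.7] eef [570.1 325.5 219.9] grasp r,phi 60.8 0.302 pin shift px 1 7 ncc 0.81
15.225 [569.52 325.13 217.56] [-0.4475  3.1059 -0.0176] [-0.51 -0.08 -0.34] 42.65542611472187
```

View pics/r2c.png

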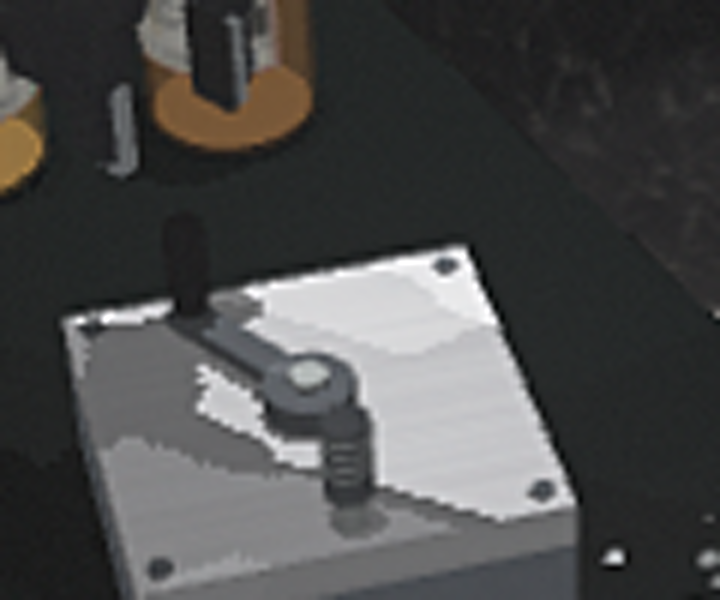

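The pin has dropped (head ≈(347,405–500) in crop) and the handle is free of the fingers. Moving over the pin with the fingers shut.

Request:
{"method": "move_arm", "body": {
  "targets": [
    [0.5,-0.03,0,0.003,0],
    [1,-0.04,0,0.003,0],
    [1,-0.035,0,0,0],
    [1,0,0,0,0],
    [1,0,0,0,0],
    [1,0,0,0,0]
  ]
}}

```text
time_s: 15.98
eef_pos: [461.1, 323.7, 215.5]
orientation: [0.446, -3.104, 0.024]
wrist_force: [0.2, 0.3, -0.2]
grip_width: -0.1
```

```bash
python3 st.py
```

```text
15.975 eef [461.1  323.74 215.48] tip [460.7  321.78  94.7 ] z [-0.0033 -0.0162 -0.9999] F [ 0.2  0.3 -0.2] gw -0.1
```

Request:
{"method": "move_arm", "body": {
  "targets": [
    [1,-0.006,0,-0.015,0],
    [1,0,0,-0.012,0],
    [1,0,0,0,0],
    [1,0,0,0,0]
  ]
}}

```text
time_s: 16.48
eef_pos: [457.2, 323.5, 186.7]
orientation: [0.443, -3.104, 0.025]
wrist_force: [-0.5, -0.0, 0.1]
grip_width: -0.4
```

```bash
python3 st.py; python3 look.py r3 200 190 320 290 6
```

```text
16.475 eef [457.19 323.49 186.72] tip [456.71 321.46  65.94] z [-0.0039 -0.0168 -0.9999] F [-0.5 -0.   0.1] gw -0.4
16.575 [457.1  323.56 186.85] [ 0.4429 -3.104   0.025 ] [ 0.8  -0.25  0.78] 0.17345841354328825
```

View pics/r3c.png

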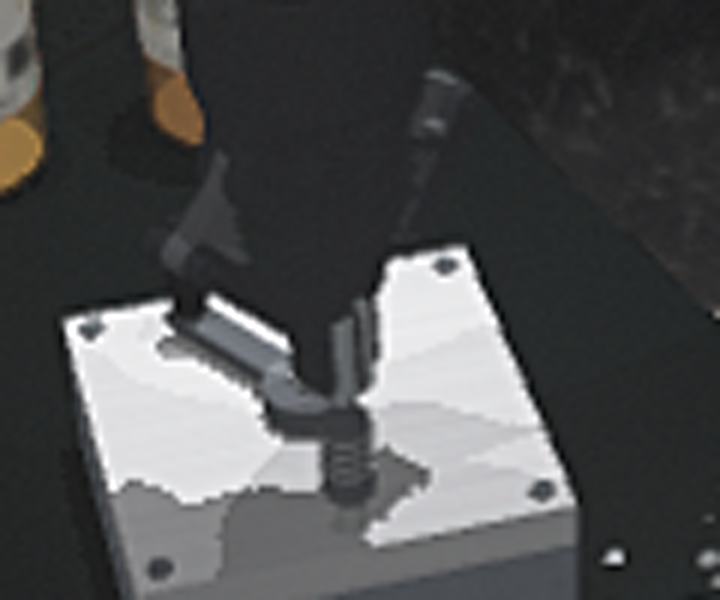

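Request:
{"method": "move_arm", "body": {
  "targets": [
    [1,-0.002,0.0003,-0.005,0],
    [1,0,0,-0.001,0],
    [1,0,0,0,0]
  ]
}}

```text
time_s: 16.95
eef_pos: [455.2, 324.0, 181.1]
orientation: [0.443, -3.105, 0.024]
wrist_force: [0.4, 0.1, 0.2]
grip_width: 0.0
```

Request:
{"method": "move_arm", "body": {
  "targets": [
    [1,0,0,-0.0015,0],
    [1,0,0,-0.001,0]
  ]
}}

```text
time_s: 17.2
eef_pos: [455.2, 324.1, 178.7]
orientation: [0.443, -3.105, 0.024]
wrist_force: [0.4, 0.2, 0.2]
grip_width: 0.2
```

```bash
python3 st.py
```

```text
17.2 eef [455.21 324.07 178.68] tip [454.9  322.16  57.9 ] z [-0.0026 -0.0158 -0.9999] F [0.4 0.2 0.2] gw 0.2
```

Position tracks well. Now pressing in 1 mm rows, watching the force.

Request:
{"method": "move_arm", "body": {
  "targets": [
    [1,0,0,-0.001,0],
    [1,0,0,-0.001,0]
  ]
}}

```text
time_s: 17.45
eef_pos: [455.2, 324.1, 176.6]
orientation: [0.443, -3.105, 0.024]
wrist_force: [1.2, -0.8, -0.0]
grip_width: 0.0
```

Request:
{"method": "move_arm", "body": {
  "targets": [
    [1,0,0,-0.001,0],
    [1,0,0,-0.001,0]
  ]
}}

```text
time_s: 17.7
eef_pos: [455.4, 324.2, 174.8]
orientation: [0.443, -3.106, 0.023]
wrist_force: [-0.3, 0.3, 5.0]
grip_width: -0.2
```

Request:
{"method": "move_arm", "body": {
  "targets": [
    [1,0,0,-0.001,0],
    [1,0,0,-0.001,0]
  ]
}}

```text
time_s: 17.95
eef_pos: [455.7, 324.5, 173.6]
orientation: [0.444, -3.107, 0.022]
wrist_force: [0.0, 0.1, 5.3]
grip_width: 0.1
```

Request:
{"method": "move_arm", "body": {
  "targets": [
    [1,-0.0001,-0.0001,-0.0012,0],
    [1,-0.0001,-0.0001,-0.0012,0],
    [1,-0.0001,-0.0001,-0.0012,0],
    [1,-0.0001,-0.0001,-0.0012,0]
  ]
}}

```text
time_s: 18.45
eef_pos: [455.3, 324.1, 168.8]
orientation: [0.444, -3.108, 0.022]
wrist_force: [-0.3, 0.6, 4.3]
grip_width: 0.1
```

Request:
{"method": "move_arm", "body": {
  "targets": [
    [1,-0.0001,-0.0001,-0.0012,0],
    [1,-0.0001,-0.0001,-0.0012,0],
    [1,-0.0001,-0.0001,-0.0012,0],
    [1,-0.0001,-0.0001,-0.0012,0]
  ]
}}

```text
time_s: 18.95
eef_pos: [454.9, 323.8, 163.6]
orientation: [0.444, -3.108, 0.021]
wrist_force: [0.5, 0.1, 3.9]
grip_width: 0.0
```

```bash
python3 st.py; python3 look.py r4 200 190 320 290 6
```

```text
18.95 eef [454.94 323.75 163.63] tip [454.93 322.09  42.84] z [-1.000e-04 -1.380e-02 -9.999e-01] F [0.5 0.1 3.9] gw 0.0
19.05 [454.89 323.67 163.46] [ 0.4436 -3.1077  0.0217] [-0.45 -0.22  2.  ] 0.23749830550050754
```

View pics/r4c.png

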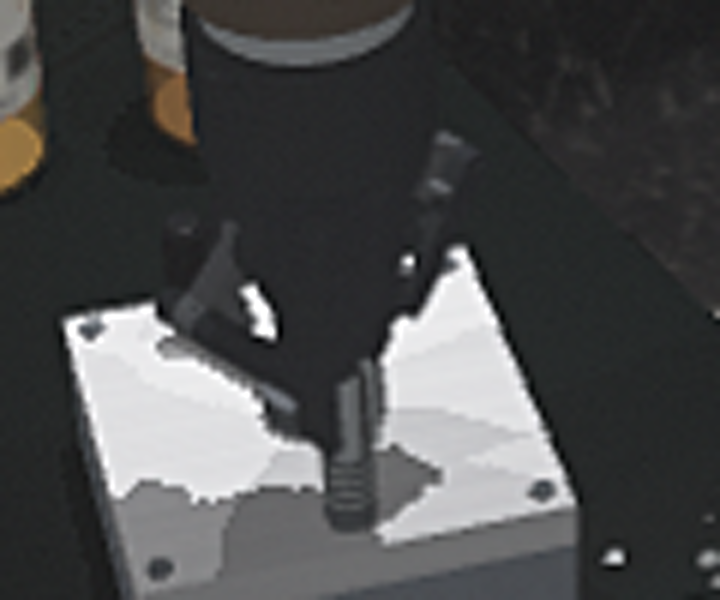

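Request:
{"method": "move_arm", "body": {
  "targets": [
    [1,0,0,-0.001,0]
  ]
}}

```text
time_s: 19.18
eef_pos: [454.9, 323.7, 162.6]
orientation: [0.444, -3.108, 0.022]
wrist_force: [0.1, 0.1, 11.9]
grip_width: -0.1
```

Request:
{"method": "move_arm", "body": {
  "targets": [
    [1,0,0,-0.0008,0]
  ]
}}

```text
time_s: 19.3
eef_pos: [455.0, 323.8, 162.6]
orientation: [0.444, -3.109, 0.021]
wrist_force: [-2.6, -2.2, 12.2]
grip_width: 0.2
```

Request:
{"method": "move_arm", "body": {
  "targets": [
    [1,0,0,-0.0006,0]
  ]
}}

```text
time_s: 19.42
eef_pos: [455.1, 323.9, 162.6]
orientation: [0.444, -3.109, 0.02]
wrist_force: [-1.3, -0.6, 7.5]
grip_width: 0.2
```

Request:
{"method": "move_arm", "body": {
  "targets": [
    [1,0,0,0.02,0],
    [1,0,0,0.04,0],
    [1,0,0,0.05,0],
    [1,-0.01,-0.05,0.02,0],
    [1,-0.01,-0.055,0,0],
    [1,-0.01,-0.055,0,0],
    [1,0,0,0,0],
    [1,0,0,0,0]
  ]
}}

```text
time_s: 20.42
eef_pos: [422.4, 158.9, 291.2]
orientation: [0.444, -3.102, 0.028]
wrist_force: [0.6, 0.6, -0.3]
grip_width: 0.0
```

```bash
python3 look.py r5 200 190 320 290 6; python3 -c "
from h import *
s=load('r5.png')
b=np.array([454.6,322.6,0])
for h in (0,2,5): print(h,(proj(s,[b+[0,0,58+h],b+[0,0,90+h]])-[200,190]+.42)*6)"
```

```text
20.525 [422.46 159.44 291.15] [ 0.4459 -3.1009  0.0284] [-0.81  0.1  -0.08] 0.056208430310348986
0 [[351.35646207 520.30877841]
 [346.26923808 448.83190537]]
2 [[351.04340794 515.92151797]
 [345.94565797 444.27229331]]
5 [[350.57261684 509.32090832]
 [345.45902606 437.41210075]]
```

View pics/r5c.png

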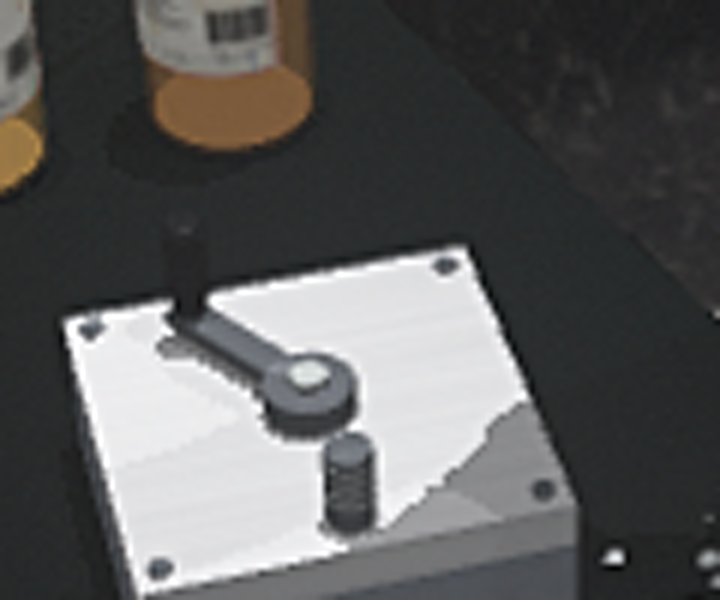

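View pics/r5.png

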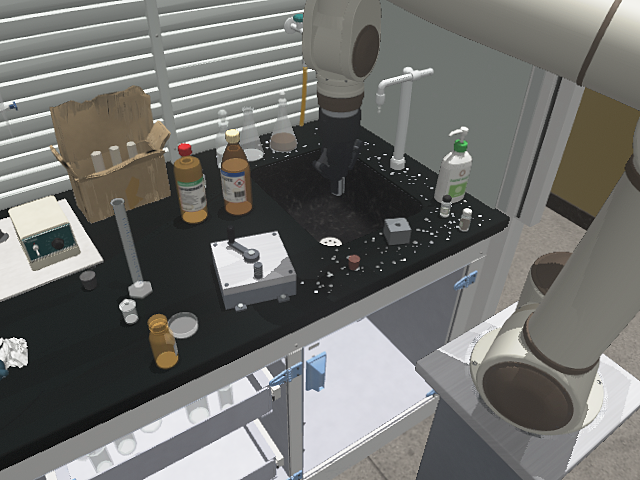

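View pics/r5tc.png

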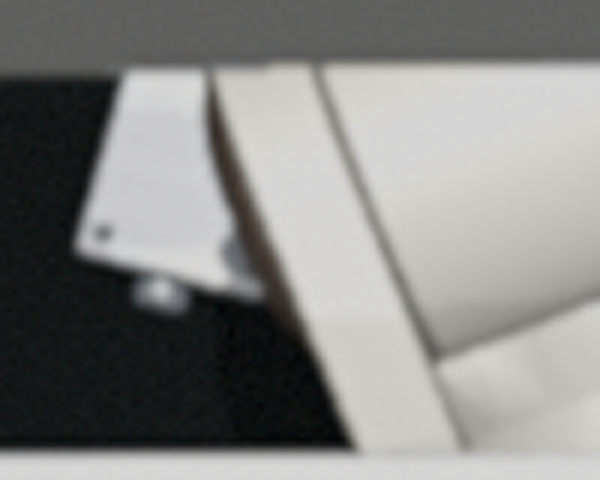

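The head's top centre is at ≈(350,448) in the crop, against 448.8 predicted for fully home (444 if 2 mm high). The bystanders look unmoved and the robot is clear, so I'm handing in.

```bash
python3 -c "
from station import arm
print(arm.job_done())"
```

```text
the job is handed in; nothing more can be done
None
```

The index head is locked. I moved the pin from its parking block into the guide bore and turned the crank counterclockwise in small steps until the pin dropped 17 mm. Then I stopped, backed off the handle and pressed the pin home with closed fingertips. The job was handed in at about 20.5 s of the 72 s allowed.

- **Pin seated:** In the scene image the pin head's top sits within about 1 px of where it should be when fully home. Pressing took about 4–5 N, and the tool stopped moving at 162.6 mm, which puts the head top at about 90 mm as expected. The force rose briefly to about 12 N when the shoulder met the cover.
- **Crank:** Wrist force stayed around 2–4 N in the readings while cranking, well below the 15 N limit.
- **Surroundings:** The vials, stopper, dish and jar look unmoved in the last scene picture, and the robot stands clear of everything.
- **Cameras:** The bore position from the top and scene cameras differed by about 1–2 mm. I used a value closer to the scene camera's, and the pin went in without any noticeable contact force. In the last top picture the arm hid most of the pin, so that final check rests on the scene camera and the measured heights and forces.

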